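# Set the travel stop of a linear axis clear of its tight spot

## Robot

A 7-joint arm with a two-finger parallel gripper is mounted at the origin on a cart in front of the work surface, level with it; the furniture and walls round the work are solid. World frame = base frame: x ahead of the robot, y to its left, z up, the work surface at z = 0. Lengths are in m, angles in rad, forces in N, time in s.
With the tool pointing down it reaches from about 0.4 to 0.85 m from the base axis. Payload 6.9 kg.
Tool frame: the origin (TCP) lies midway between the tips of the shut fingers; the grasp point (between the pads) lies behind it (ctrl.pinch_z is the z of the grasp point in the tool frame, in m); z points along the fingers, y is the line along which they close (so a half turn about z gives the same grasp; the last joint's range is limited). The gripper opens to 85 mm and grips with 20 to 120 N. Pads are 22 mm wide; open, the fingers measure 114 mm over their backs; the gripper's body (76 mm by 85 mm) begins 54 mm behind the grasp point. The pads swing forward as they close: fully open they stand 13 mm farther back than shut.
Start: joints at [-1.165, 0.507, -0.238, 1.5, 0.126, 1.149, -0.155], TCP at [0.185, 0.597, 0.231] pointing down, gripper open.
Joint ranges: [-3.08, 3.08], [-0.24, 2.05], [-1.43, 1.35], [0, 2.5], [-1.52, 4.66], [0.17, 1.96], [-2.89, 2.89]. Speed limits (rad/s): [2.39, 2.39, 3.14, 3.14, 3.14, 3.14, 3.14].

## Interface

Orientations are given as a unit quaternion [w, x, y, z].
In Python, from station import ctrl, get_state, vision, ticket, models gives the robot as it stands. Calls block until the motion is done:
- ctrl.movep(position, orientation): joint-space move of the TCP to a pose.
- ctrl.movel(position, frame=None, max_speed=0.15): straight line of the TCP; frame=None keeps the orientation; max_speed is the mean speed in m/s.
- ctrl.set_joints(angles): joint-space move.
- ctrl.ungrasp() and ctrl.close_gripper(force=None): open the fingers fully, or close them until they stop; force is the grip in N (None keeps the last).
- ctrl.pause(seconds).
- ctrl.ik(position, orientation): joint angles nearest the present ones, or None.
- get_state(): the state.
- vision.grab_frame(name): name is "side" or "top" or "wrist"; returns (picture, depth): 480x640x3 uint8, blue, green, red; 480x640 float32, m along the optical axis (not along the pixel's ray), 0 where there is no reading.
- vision.camera_info(name): a dict with "mtx" (3x3 intrinsics, pixels), "R" (3x3) and "t" (3): a world point X has camera coordinates R X + t; the wrist camera has in their place "hand_eye" (4x4, takes a point from camera to tool coordinates, whose origin is the TCP and whose axes are the flange's). Camera axes: x right, y down, z forward; pixel columns grow to the right and rows downward; lengths in m; the calibration is good to about 2 mm. A picture is of the moment at which its call begins: read the wrist's pose just before it. camera_info takes no time and is no camera call.
A pose or a line that the arm cannot do raises ctrl.Unreachable and nothing moves.
- ticket.close_job(): hands the job in; it is judged then, once.
Trained networks look in the newest picture that a camera, given by its name, has taken for a name from the list of things; names that differ only in an ending like _2 or _b are one class to them, and where a whole thing is asked for, a point or a joint stands for the part that bears it (a point fixed in the world has none). Each returns a list of dicts, best first, with "p" (0 to 1); they miss things now and then, are a little off and sometimes report something else, mostly with a low value. They report only what shows in the picture. A call takes as long as a camera call.
- models.recognise(camera, target): "point" ([column, row] in pixels, amid what is visible of it).
- models.masks_of(camera, target): "mask" (480x640 bool, what is visible of it) and "point" ([column, row] in pixels, amid what is visible of it).
The state is a dict: "time": time; "qpos": joint angles; "qd": joint speeds; "tau": joint torques, N m; "tcp_pos": TCP position; "eef_rot": TCP orientation; "contact_force": force on the tool from outside, world axes, zero at the start; "wrist_torque": the same for the moment, N m; "width": finger opening in m; "gripper_force": force on a finger pad.
Only numpy, scipy, OpenCV 4.12 (cv2) and the standard library are available. Lean on these libraries where they do the work, as an engineer would, in place of code of your own. Each camera call takes 0.05 s, during which the arm holds its last target. There are 200 camera calls.

## Task

The rail of the little linear axis has a tight spot that nobody can see. Slide the carriage by its knob towards the rail clamp until you feel it begin to bind, without forcing it into the bind, and back it off about one centimetre so that it is just clear; then slide the clamp up against the carriage as its travel stop and swing the clamp's lever clockwise a quarter turn to lock it there. Leave the hex key, screwdriver and solder reel where they lie.

Things in the scene. Friction and masses are not known exactly. Their poses are not given: they have to be found in the camera images.
- axis: The linear axis, fixed to the worktop: aluminium plate 90 x 380 x 12 mm with a steel profile rail along its long middle line. Origin: centre of the plate's underside, on the worktop; z up; its y axis runs along the rail from the carriage's end to the clamp's end (roughly to the robot's left); its -x side faces the robot. Black end blocks at both ends of the rail reach 26 mm above the worktop.
- rail: The steel rail, 15 mm wide, 358 mm long, its top 27 mm above the worktop. Origin: middle of the rail at its foot; axes as the axis. The unseen tight spot is at another place every time: the bind begins with the carriage's origin between 55 mm before (-y) and 15 mm beyond the rail's middle. A steady push of 9 to 15 N in all shows that the bind is reached; 20 N or more damages the raceway.
- carriage: Steel block 34 x 54 mm on the rail, an aluminium plate 46 x 48 mm on it (top 48 mm above the worktop), black knob in the middle. Origin: under its middle, on the rail's middle line, 12 mm above the worktop; axes as the axis. It slides along +y to the clamp with an even drag of about 5 N; in the bind the push climbs by about 2 N per mm, and let go there it may spring back a few mm.
- knob (a point): Grip point of the carriage's knob: a fixed black cylinder 24 mm in diameter, gripped part 56 to 86 mm above the worktop, top at 90 mm; this point is on its axis, 73 mm above the worktop.
- carriage_face (a point): Middle of the carriage's end face that looks at the clamp (27 mm from the carriage's middle), 30 mm above the worktop; axes as the axis.
- clamp: The rail clamp, used as travel stop: aluminium block 36 mm wide, 24 mm long, 16 to 46 mm above the worktop, with a 5 mm rubber bumper on the end that looks at the carriage and a black lever on top. Unlocked it slides with about 3 N (push it by its far end face); locked it holds firmly. Origin: under its middle, on the rail's middle line, 12 mm above the worktop; axes as the axis.
- bumper (a point): Front of the rubber bumper (17 mm from the clamp's middle towards the carriage), 30 mm above the worktop; axes as the axis.
- clamp_back (a point): Middle of the clamp's far end face, the one away from the carriage, 36 mm above the worktop.
- lever (a joint): Angle of the clamp's lever in rad: near 0 (start, 0 to 0.25) it points across the rail to the robot's side and the clamp is loose; it turns clockwise seen from above, to its end at 1.6, where it points along the rail away from the carriage. It grips from about 0.9, is locked from 1.25 and stays within 0.1 of where it is left. A push of 2 to 4 N at its tip turns it.
- lever_hinge (a point): Point on the upright turning axis of the lever (the middle of the clamp), 62 mm above the worktop.
- lever_tip (a point): Point on the lever's handle, a black round bar 10 mm thick, 55 mm out from the turning axis and 62 mm above the worktop; the bar is level over its last 26 mm and ends 12 mm beyond this point.
- hex_key: A black hex key, 30 x 97 x 6 mm, lying near the front edge. Bystander.
- screwdriver: A red-handled screwdriver, 213 mm long, lying behind the axis. Bystander.
- solder_reel: A small blue reel of solder wire, 56 mm across, 37 mm high, standing behind the axis. Bystander.

How it is judged:
On the way, in this order (a step that is already met when the one before it is completed fails the run):
1. the carriage has been slid into the beginning of the tight spot (contact force between carriage and rail above 5 N), for 0.04 s.
2. the carriage has been backed off until just clear of the bind (contact force between carriage and rail between 0.3 and 3 N), for 0.3 s.
3. the clamp's bumper stands against the carriage (y of bumper in the frame of carriage_face below 0.003 m), for 0.2 s.
4. the clamp's lever has been swung to lock (value of joint lever above 1.25 rad), for 0.2 s.
At the end, for the whole second after the job is handed in: The carriage stands 0 to 18 mm short of the place where the bind begins (there the raceway only just rubs it, with 0.3 to 3 N), the clamp's bumper is within 3 mm of the carriage's end face, the lever is turned past 1.25 rad, and all is at rest (all of step 2 and y of bumper in the frame of carriage_face between -0.003 and 0.003 m and value of joint lever above 1.25 rad and linear speed of each of carriage, clamp below 0.005 m/s); the robot touches nothing.
It fails at once if the carriage is forced into the tight spot (contact force between rail and carriage above 22 N) (contact force between carriage and rail above 22 N).
It fails at once if the hex key, screwdriver or solder reel is moved more than 20 mm (distance of any of hex_key, screwdriver, solder_reel from where it was at the start of the episode above 0.02 m).
It also fails if it takes over 69 s, if anything falls off the work surface, if the arm or the gripper's body presses on something with over 40 N, if the wrist force passes 120 N, or if a joint passes its speed limit or range.

## Working session

There is one attempt and no reset: what is moved stays moved. The work goes in short steps, each a Python script; the robot and the scene stay as the last script left them, time stands still between calls to the robot, and variables do not carry over. Pictures are saved under pics/ and viewed, at most 10 in all, crops included, and the job is handed in when it is done.

```bash
ls; mkdir -p pics
cat > h.py <<'E'
import numpy as np, cv2
from station import ctrl, get_state, vision, ticket, models
def w(cam,px,depth=None,z=None):
    i=vision.camera_info(cam);R=np.array(i["R"]);t=np.array(i["t"]);K=np.array(i["mtx"])
    r=np.linalg.inv(K)@np.array([px[0],px[1],1.0])
    if z is None: return R.T@(r*depth-t)
    c=-R.T@t; d=R.T@r
    return c+d*(z-c[2])/d[2]
E
python3 - <<'E'
from h import *
s=get_state();print(s["time"],s["tcp_pos"],s["eef_rot"],s["width"],s["contact_force"],ctrl.pinch_z)
for c in("top","side"):
    im,d=vision.grab_frame(c);cv2.imwrite(f"pics/{c}0.png",im);np.save(f"{c}0.npy",d)
    for n in("axis","knob","carriage","clamp","lever_tip","hex_key","screwdriver","solder_reel"):
        r=models.masks_of(c,n)[:1]
        for q in r:
            u,v=map(int,q["point"]);m=q["mask"]&(d>0);ys,xs=np.nonzero(m)
            P=np.array([w(c,(x,y),d[y,x]) for x,y in list(zip(xs,ys))[::max(1,len(xs)//800)]])
            print(c,n,round(q["p"],2),u,v,len(xs),P.mean(0).round(3),np.percentile(P,3,axis=0).round(3),np.percentile(P,97,axis=0).round(3))
            if n in("axis","screwdriver"):print(cv2.minAreaRect(P[:,:2].astype(np.float32)*1000))
E
```

```text
pics
0.0 [0.18507446 0.59644286 0.2304218 ] [-1.32676914e-04  1.49813052e-01  9.88713931e-01 -8.90878570e-04] 0.08511971630710363 [ 0.31579568 -0.32905593 -0.64373521] -0.0187
top knob 0.97 408 256 646 [ 0.54  -0.085  0.054] [ 0.518 -0.115  0.021] [ 0.562 -0.062  0.09 ]
top carriage 0.84 412 256 619 [ 0.54  -0.086  0.055] [ 0.518 -0.115  0.033] [ 0.562 -0.062  0.09 ]
top clamp 0.68 302 258 310 [0.531 0.13  0.054] [0.487 0.115 0.036] [0.556 0.141 0.068]
top lever_tip 0.54 301 269 206 [0.516 0.132 0.063] [0.48  0.123 0.058] [0.547 0.139 0.068]
top hex_key 0.5 397 332 56 [ 0.387 -0.084  0.004] [ 0.381 -0.127  0.001] [ 0.399 -0.059  0.008]
top screwdriver 0.87 222 179 777 [0.712 0.287 0.024] [0.66  0.217 0.006] [0.809 0.327 0.035]
((741.3265991210938, 268.0539245605469), (28.072521209716797, 205.51205444335938), 54.14203643798828)
top solder_reel 0.68 316 185 593 [0.682 0.101 0.034] [0.659 0.078 0.003] [0.708 0.126 0.04 ]
side axis 0.7 334 317 9420 [ 0.525 -0.025  0.022] [ 0.491 -0.174  0.004] [0.577 0.176 0.068]
((528.2077026367188, 26.444671630859375), (110.52338409423828, 405.4556884765625), 0.7847311496734619)
side knob 0.76 359 317 1508 [ 0.529 -0.099  0.05 ] [ 0.514 -0.118  0.02 ] [ 0.552 -0.071  0.089]
side carriage 0.84 359 319 1642 [ 0.531 -0.097  0.048] [ 0.514 -0.118  0.012] [ 0.558 -0.063  0.089]
side clamp 0.63 276 256 699 [0.524 0.124 0.047] [0.478 0.112 0.021] [0.552 0.136 0.066]
side lever_tip 0.76 267 252 363 [0.517 0.136 0.055] [0.475 0.12  0.001] [0.549 0.233 0.067]
side hex_key 0.9 270 385 313 [ 0.382 -0.107  0.004] [ 0.375 -0.156 -0.   ] [ 0.393 -0.062  0.006]
side solder_reel 0.6 359 256 856 [0.675 0.092 0.023] [0.656 0.074 0.001] [0.703 0.121 0.038]
```

Run:
```python
from h import *
im=cv2.imread("pics/top0.png");cv2.imwrite("pics/topc.png",cv2.resize(im[150:360,190:510],None,fx=2.5,fy=2.5,interpolation=cv2.INTER_CUBIC))
d=np.load("top0.npy");ys,xs=np.nonzero(d>0)
P=np.array([w("top",(x,y),d[y,x]) for x,y in zip(xs,ys)])
def sel(*b):
    m=np.ones(len(P),bool)
    for i,(lo,hi) in enumerate(b): m&=(P[:,i]>lo)&(P[:,i]<hi)
    return P[m]
R=sel((.45,.63),(-.3,.3),(.009,.0155));print("plate",len(R),cv2.minAreaRect(R[:,:2].astype(np.float32)*1000),R.mean(0))
for n,b in dict(knobtop=((.5,.58),(-.14,-.04),(.084,.096)),cplate=((.48,.6),(-.15,-.03),(.044,.052)),clamptop=((.48,.6),(.08,.18),(.041,.05)),lever=((.44,.6),(.05,.2),(.058,.072)),rail=((.5,.58),(-.04,.09),(.0235,.0305))).items():
    Q=sel(*b)
    print(n,len(Q)); 
    if len(Q)>4:
        print(Q.mean(0).round(4),cv2.minAreaRect(Q[:,:2].astype(np.float32)*1000))
        if n in("rail","lever"): print(cv2.fitLine(Q[:,:2].astype(np.float32),cv2.DIST_HUBER,0,.001,.001).ravel(),Q.min(0),Q.max(0))
```

```text
Traceback (most recent call last):
  File "h.py", line 4, in w
    i=vision.camera_info(cam);R=np.array(i["R"]);t=np.array(i["t"]);K=np.array(i["mtx"])
ValueError: time passes only in moves, steps and waits
```

View pics/topc.png

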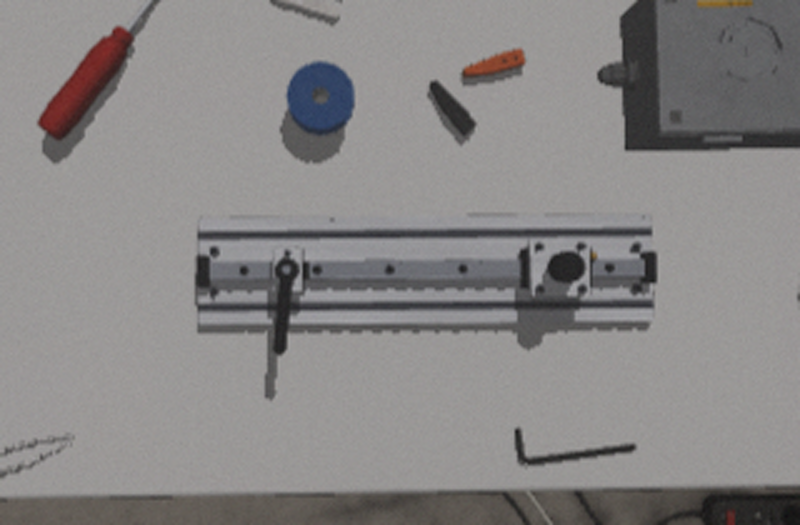

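View pics/side0.png

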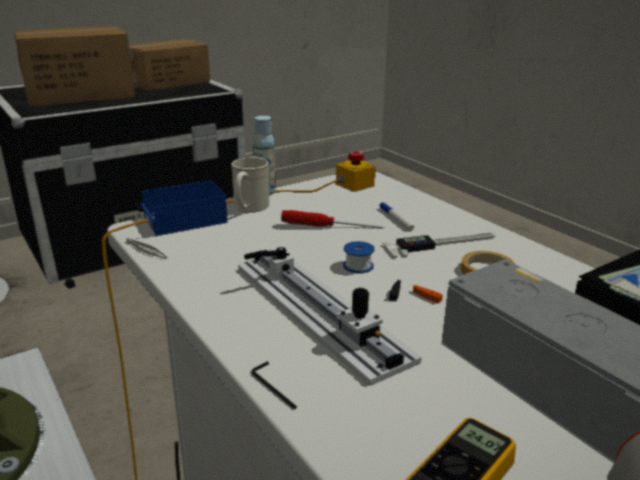

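The top crop shows the axis lying along image columns, at about x 0.54 in the world. The clamp is at crop (287,268) with its lever pointing to the robot, and the knob is at (566,267). The bystanders are well clear.

```bash
cat > h.py <<'E'
import numpy as np, cv2
from station import ctrl, get_state, vision, ticket, models
C={}
def w(cam,px,depth=None,z=None):
    if cam not in C:
        i=vision.camera_info(cam);C[cam]=[np.array(i[k]) for k in("R","t","mtx")]
    R,t,K=C[cam]
    r=np.linalg.inv(K)@np.array([px[0],px[1],1.0])
    if z is None: return R.T@(r*depth-t)
    c=-R.T@t; d=R.T@r
    return c+d*(z-c[2])/d[2]
E
python3 - <<'E'
from h import *
print(get_state()["time"])
for cam in("top","side"):
  d=np.load(cam+"0.npy");ys,xs=np.nonzero(d>0)
  P=np.array([w(cam,(x,y),d[y,x]) for x,y in zip(xs,ys)])
  def sel(*b):
    m=np.ones(len(P),bool)
    for i,(lo,hi) in enumerate(b): m&=(P[:,i]>lo)&(P[:,i]<hi)
    return P[m]
  R=sel((.45,.63),(-.3,.3),(.009,.0155));print(cam,"plate",len(R),cv2.minAreaRect(R[:,:2].astype(np.float32)*1000))
  for n,b in dict(knobtop=((.5,.58),(-.14,-.04),(.084,.096)),cplate=((.48,.6),(-.15,-.03),(.044,.052)),clamptop=((.48,.6),(.08,.18),(.041,.05)),lever=((.44,.6),(.05,.2),(.058,.072)),rail=((.5,.58),(-.04,.09),(.0235,.0305))).items():
    Q=sel(*b)
    print(n,len(Q)); 
    if len(Q)>4:
        print(Q.mean(0).round(4),cv2.minAreaRect(Q[:,:2].astype(np.float32)*1000))
        if n in("rail","lever"): print(cv2.fitLine(Q[:,:2].astype(np.float32),cv2.DIST_HUBER,0,.001,.001).ravel(),Q.min(0),Q.max(0))
E
```

```text
0.9
top plate 5519 ((540.6195678710938, 16.375534057617188), (379.6485290527344, 90.0746841430664), 89.57781982421875)
knobtop 118
[ 0.5398 -0.0882  0.0884] ((540.1893920898438, -88.38713073730469), (21.54745101928711, 21.191390991210938), 89.40398406982422)
cplate 377
[ 0.5401 -0.086   0.0481] ((540.265869140625, -88.5335693359375), (47.25864028930664, 44.316993713378906), 88.99091339111328)
clamptop 116
[0.5427 0.1299 0.0458] ((540.58740234375, 130.340087890625), (22.350238800048828, 34.26909637451172), 89.22241973876953)
lever 204
[0.515  0.1323 0.0636] ((512.7718505859375, 131.01199340820312), (15.89822769165039, 72.73057556152344), 89.13964080810547)
[ 0.9954537  -0.09524678  0.5149738   0.1323187 ] [0.47646535 0.12257819 0.05839817] [0.5491219  0.13907788 0.0695989 ]
rail 429
[0.5404 0.0242 0.0271] ((541.0968627929688, 24.504352569580078), (129.09864807128906, 14.435935020446777), 89.41226196289062)
[0.01478888 0.9998906  0.5403838  0.02416599] [ 0.53321719 -0.03996754  0.02364708] [0.54766845 0.08909672 0.03047686]
side plate 4925 ((536.794677734375, 14.831573486328125), (382.
[... 269 characters left out ...]
, (50.78565216064453, 48.0728759765625), 89.85835266113281)
clamptop 155
[0.5344 0.1231 0.0455] ((538.2235717773438, 127.2803726196289), (25.021541595458984, 38.39161682128906), 88.53553009033203)
lever 227
[0.5062 0.1292 0.0626] ((508.7894287109375, 128.62965393066406), (74.3787612915039, 19.629619598388672), 1.81818425655365)
[ 0.99283695 -0.11947717  0.49341655  0.13042273] [0.47151072 0.11968848 0.05811832] [0.54608312 0.13939193 0.0692378 ]
rail 482
[0.5358 0.0222 0.0267] ((536.71142578125, 25.20926284790039), (129.26473999023438, 17.287017822265625), 89.06586456298828)
[0.0075351  0.9999716  0.5357716  0.02219267] [ 0.52786729 -0.03941515  0.02352007] [0.54639904 0.08987538 0.02955998]
```

```bash
cat >> h.py <<'E'
D=np.array([0.0095,1.0,0]);D/=np.linalg.norm(D)   # rail direction
C0=np.array([0.5404,0.0164,0])                    # rail middle
YAW=np.pi/2-0.0095
def q(th): a=th/2+np.pi/4; return np.array([0,np.cos(a),np.sin(a),0])  # tool y at angle th
def F(): return np.array(get_state()["contact_force"])
def S(p=None): return float((np.array(get_state()["tcp_pos"] if p is None else p)-C0)@D)
E
python3 - <<'E'
from h import *
p=C0+D*(-0.1045)
ctrl.movep(p+[0,0,.15],q(YAW)); ctrl.movel(p+[0,0,.0575],max_speed=.12)
f0=F();np.save("f0.npy",f0);s=get_state();print(s["time"],s["tcp_pos"],f0)
ctrl.close_gripper(40);s=get_state();print(s["time"],s["tcp_pos"],s["width"],F()-f0)
z=s["tcp_pos"][2]
ctrl.movel(C0+D*-.075+[0,0,z],max_speed=.06);print(get_state()["time"],S(),F()-f0)
ctrl.movel(C0+D*-.064+[0,0,z],max_speed=.03);print(get_state()["time"],S(),F()-f0)
for k in range(2):
    ctrl.movel(C0+D*(-.063+.001*k)+[0,0,z],max_speed=.02);print(get_state()["time"],S(),F()-f0)
im,_=vision.grab_frame("side");cv2.imwrite("pics/s1.png",im[200:400,180:500])
E
```

```text
4.55 [ 0.53984533 -0.08817938  0.0580248 ] [ 0.46828915 -0.26417563 -0.0605952 ]
5.15 [ 0.53951959 -0.08819218  0.05793489] 0.022688240932715865 [-1.48695631  0.83105624  5.03786409]
5.7917 -0.07419705400943134 [-0.47772376  0.95030267  2.22274318]
6.3083 -0.06400711194127724 [-0.32381159 -3.15462293  2.35230092]
6.5583 -0.0633373956419808 [-0.61976114 -3.86777033  2.32938408]
6.8083 -0.06211016025774839 [ 0.2652127  -4.37004513  2.49865879]
```

View pics/s1.png

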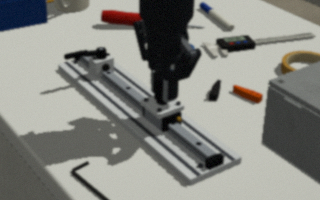

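The gripper holds the knob at about crop (163,95) and the carriage is moving with it. Next I feel for the bind in small steps.

Run:
```python
from h import *
f0=np.load("f0.npy");z=get_state()["tcp_pos"][2];c=-.062;L=[]
while c<.030:
    f=-(F()-f0)@D
    if f>11.5: break
    c+=.0015 if f<7 else .0007
    ctrl.movel(C0+D*c+[0,0,z],max_speed=.02);L.append((round(c*1e3,1),round(S()*1e3,1),round(float(-(F()-f0)@D),1)))
print(L);ctrl.pause(.1);print(get_state()["time"],S(),F()-f0)
```

```text
[(-60.5, -60.3, 3.5), (-59.0, -58.8, 3.1), (-57.5, -57.3, 3.1), (-56.0, -55.8, 3.4), (-54.5, -54.3, 2.6), (-53.0, -52.9, 3.4), (-51.5, -51.4, 3.7), (-50.0, -49.9, 3.2), (-48.5, -48.4, 3.4), (-47.0, -46.9, 3.6), (-45.5, -45.4, 3.9), (-44.0, -43.9, 4.0), (-42.5, -42.4, 2.7), (-41.0, -40.9, 4.4), (-39.5, -39.4, 4.1), (-38.0, -37.9, 4.2), (-36.5, -36.7, 4.6), (-35.0, -35.3, 6.1), (-33.5, -35.0, 7.4), (-32.8, -34.9, 9.6), (-32.1, -33.8, 8.6), (-31.4, -33.6, 10.3), (-30.7, -33.5, 11.6)]
12.7083 -0.033516714082991554 [  1.08869028 -10.93448203   1.17965277]
```

Run:
```python
from h import *
f0=np.load("f0.npy");z=get_state()["tcp_pos"][2]
c=-.0307
for k in range(3):
    if -(F()-f0)@D>12.8: break
    c+=.0007;ctrl.movel(C0+D*c+[0,0,z],max_speed=.02);print(S(),(F()-f0)@D)
ctrl.pause(.15);print(S(),(F()-f0)@D)
ctrl.movel(C0+D*-.0440+[0,0,z],max_speed=.03);ctrl.pause(.2);print(get_state()["time"],S(),(F()-f0)@D)
c=-.0440
# relieve arm's wind-up before opening
print(get_state()["tcp_pos"])
ctrl.ungrasp();s=get_state();print(s["time"],S(),F()-f0)
ctrl.pause(.1)
p=np.array(s["tcp_pos"]);ctrl.movel([p[0],p[1],.17],max_speed=.2)
# above behind the clamp, tool y across the rail
b=C0+D*.155
for th in (0-.0095,np.pi-.0095):
    j=ctrl.ik(b+[0,0,.16],q(th));print(th,None if j is None else np.round(j,2))
im,d=vision.grab_frame("top");cv2.imwrite("pics/t2.png",im)
ys,xs=np.nonzero(d>0);P=np.array([w("top",(x,y),d[y,x]) for x,y in zip(xs,ys)])
for n,b in dict(knobtop=((.5,.58),(-.14,.04),(.084,.096)),cplate=((.48,.6),(-.15,.03),(.044,.052)),clamptop=((.48,.6),(.08,.18),(.041,.05)),lever=((.44,.6),(.05,.2),(.058,.072))).items():
    Q=P[np.all([(P[:,i]>b[i][0])&(P[:,i]<b[i][1]) for i in range(3)],0)]
    if len(Q)>4:print(n,len(Q),cv2.minAreaRect(Q[:,:2].astype(np.float32)*1000),[S(x) for x in(Q.min(0),Q.max(0))])
print(get_state()["time"])
```

```text
-0.03341616821177854 -13.240415731097865
-0.033396485318860344 -13.059030142514947
13.925 -0.04348700838948192 4.311621549694608
[ 0.53999145 -0.02708509  0.05796295]
14.5583 -0.044112346253690156 [-1.26659415  0.15746057 -0.09859919]
-0.0095 [-0.69  0.53  0.53  1.76 -0.32  0.93 -0.03]
3.132092653589793 [-0.14  0.49 -0.32  1.75  0.19  0.92  2.6 ]
cplate 67 ((531.0845336914062, -9.087116241455078), (48.498085021972656, 23.771018981933594), 37.87628173828125) [-0.04966155240037696, -0.019347882466825818]
clamptop 120 ((540.5137939453125, 127.4117202758789), (28.180009841918945, 34.20195007324219), 89.1434555053711) [0.09671031297404337, 0.12524488563576364]
lever 203 ((512.7149658203125, 131.3092803955078), (15.996414184570312, 72.73011016845703), 88.50930786132812) [0.10545920735110946, 0.12278102595382363]
15.4167
```

Run:
```python
from h import *
b=C0+D*.150
ctrl.movep(b+[0,0,.13],q(-.0095)); ctrl.close_gripper(60)
ctrl.movel(b+[0,0,.035],max_speed=.12);f0=F();s=get_state();print(s["time"],s["tcp_pos"],s["width"],f0);z=.035
ctrl.movel(C0+D*.045+[0,0,z],max_speed=.07);print(get_state()["time"],S(),F()-f0)
c=.045;L=[]
while c>.012:
    c-=.0015;ctrl.movel(C0+D*c+[0,0,z],max_speed=.02);f=float((F()-f0)@D);L.append((round(c*1e3,1),round(S()*1e3,1),round(f,1)))
    if f>6.2: break
print(L,get_state()["time"])
im,_=vision.grab_frame("side");cv2.imwrite("pics/s2.png",cv2.resize(im[200:400,200:460],None,fx=2.5,fy=2.5))
```

```text
18.575 [0.54231485 0.16635446 0.03555782] -4.776345847615806e-05 [-0.47529431 -0.77245318 -0.40360308]
20.225 0.04480258683859289 [0.72166059 1.10747214 0.78929291]
[(43.5, 43.8, 2.5), (42.0, 42.1, 2.8), (40.5, 40.3, 4.6), (39.0, 38.7, 3.1), (37.5, 37.2, 3.0), (36.0, 35.7, 2.9), (34.5, 34.3, 3.4), (33.0, 32.8, 3.6), (31.5, 31.3, 2.6), (30.0, 29.8, 1.6), (28.5, 28.3, 2.9), (27.0, 26.8, 2.7), (25.5, 25.3, 2.5), (24.0, 23.8, 3.1), (22.5, 23.2, 6.9)] 23.975
```

View pics/s2.png

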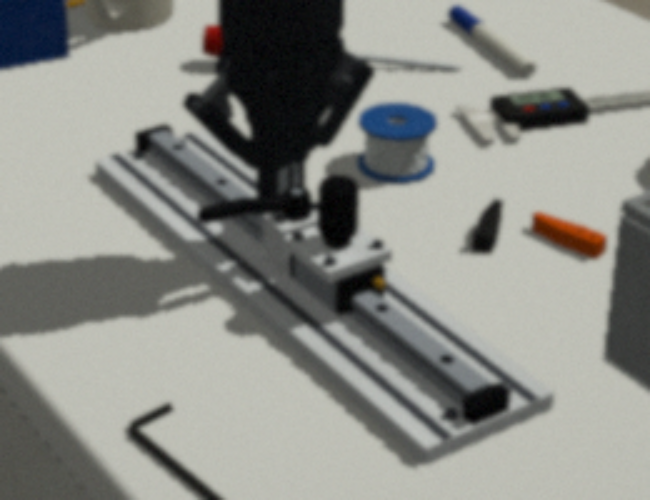

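The clamp has moved up against the carriage, with the lever pivot at about crop (290,205) beside the knob. The force jump and the finger position (23 mm) agree with contact. Next I grip the lever and swing it round its hinge.

Run:
```python
from h import *
ctrl.movel(C0+D*.035+[0,0,.035],max_speed=.06);ctrl.movel(C0+D*.035+[0,0,.12],max_speed=.15)
X=np.array([D[1],-D[0],0]);H=C0+D*.0002
def tip(phi,r=.052,b=0): return H-D*b+r*(-np.cos(phi)*X+np.sin(phi)*D)
def th(phi): return YAW-phi
p0=.09
ctrl.ungrasp();ctrl.movep(tip(p0)+[0,0,.13],q(th(p0)))
ctrl.movel(tip(p0)+[0,0,.0445],max_speed=.12);f0=F();print(get_state()["time"],get_state()["tcp_pos"],f0)
ctrl.close_gripper(25);s=get_state();print(s["time"],s["tcp_pos"],s["width"],F()-f0)
n=10
for k in range(1,n+1):
    p=p0+(1.5-p0)*k/n
    ctrl.movel(tip(p,b=min(.0012,.0004*k))+[0,0,.0445],q(th(p)),max_speed=.04)
    f=F()-f0;print(round(p,2),(np.array(get_state()["tcp_pos"])-tip(p)).round(4),f.round(1))
    if np.linalg.norm(f)>45: print("stop");break
print(get_state()["time"])
```

```text
27.8667 [0.48901115 0.02183208 0.0448413 ] [-0.26862022  0.06809421 -0.63200391]
28.5417 [0.48864725 0.02167947 0.04459867] 0.008729725526898127 [-0.64408404 -0.21632242  2.94744852]
0.23 [-0.     -0.0002  0.0445] [-0.8  1.2  2.4]
0.37 [-0.0002 -0.0008  0.0445] [-0.7  0.4  4.3]
0.51 [-0.0003 -0.0013  0.0445] [-1.5  1.8  4. ]
0.65 [-0.0004 -0.0015  0.0445] [-2.3  1.3  5. ]
0.79 [-0.0004 -0.0016  0.0444] [-3.1 -0.1  4.3]
0.94 [-0.0005 -0.0018  0.0444] [-3.1 -1.4  5. ]
1.08 [-0.0005 -0.0019  0.0444] [-3.1 -2.3  4.4]
1.22 [-0.0006 -0.0021  0.0444] [-4.5 -2.2  4.7]
1.36 [-0.0008 -0.0023  0.0443] [-4.8 -3.8  5.8]
1.5 [-0.0011 -0.0026  0.0443] [-5.7 -3.6  6.2]
31.85
```

Run:
```python
from h import *
ctrl.pause(.2);ctrl.ungrasp();p=np.array(get_state()["tcp_pos"]);ctrl.movel([p[0],p[1],.18],max_speed=.15)
j=list(get_state()["qpos"]);
ctrl.movep([.36,.36,.25],q(YAW));ctrl.pause(.3)
im,d=vision.grab_frame("top");cv2.imwrite("pics/t3.png",cv2.resize(im[215:300,260:420],None,fx=5,fy=5,interpolation=cv2.INTER_CUBIC))
im2,_=vision.grab_frame("side");cv2.imwrite("pics/s3.png",cv2.resize(im2[200:400,200:460],None,fx=3,fy=3,interpolation=cv2.INTER_CUBIC))
ys,xs=np.nonzero(d>0);P=np.array([w("top",(x,y),d[y,x]) for x,y in zip(xs,ys)])
for n,b in dict(knobtop=((.5,.58),(-.14,.04),(.084,.096)),cplate=((.48,.6),(-.15,0.0),(.045,.052)),clamptop=((.48,.6),(0.0,.18),(.041,.05)),lever=((.44,.6),(0.0,.2),(.058,.072))).items():
    Q=P[np.all([(P[:,i]>b[i][0])&(P[:,i]<b[i][1]) for i in range(3)],0)]
    if len(Q)>4:print(n,len(Q),cv2.minAreaRect(Q[:,:2].astype(np.float32)*1000),[round(S(x),4) for x in(Q.min(0),Q.max(0),Q.mean(0))])
    if n=="lever":print(cv2.fitLine(Q[:,:2].astype(np.float32),cv2.DIST_HUBER,0,.001,.001).ravel())
print(get_state()["time"])
```

```text
knobtop 117 ((540.1517333984375, -27.82293701171875), (21.876850128173828, 22.396181106567383), 42.29969024658203) [-0.0559, -0.0325, -0.0436]
cplate 372 ((540.6611328125, -27.716041564941406), (45.17319869995117, 48.21564865112305), 1.6231459379196167) [-0.0682, -0.0197, -0.043]
clamptop 136 ((540.8557739257812, 16.290904998779297), (24.397016525268555, 34.29104995727539), 89.32362365722656) [-0.0126, 0.0121, -0.0008]
lever 208 ((537.4661865234375, 45.287559509277344), (17.645769119262695, 75.12395477294922), 6.3103461265563965) [-0.0086, 0.0669, 0.0264]
[ 0.03362995 -0.99943435  0.53958976  0.04281284]
35.5417
```

View pics/t3.png

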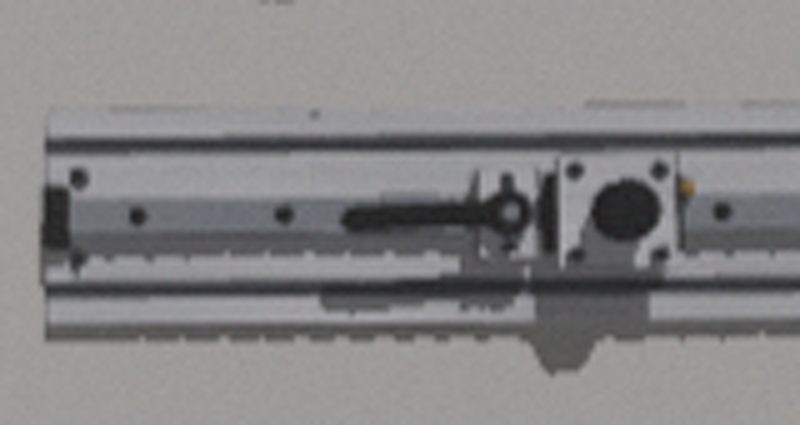

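View pics/s3.png

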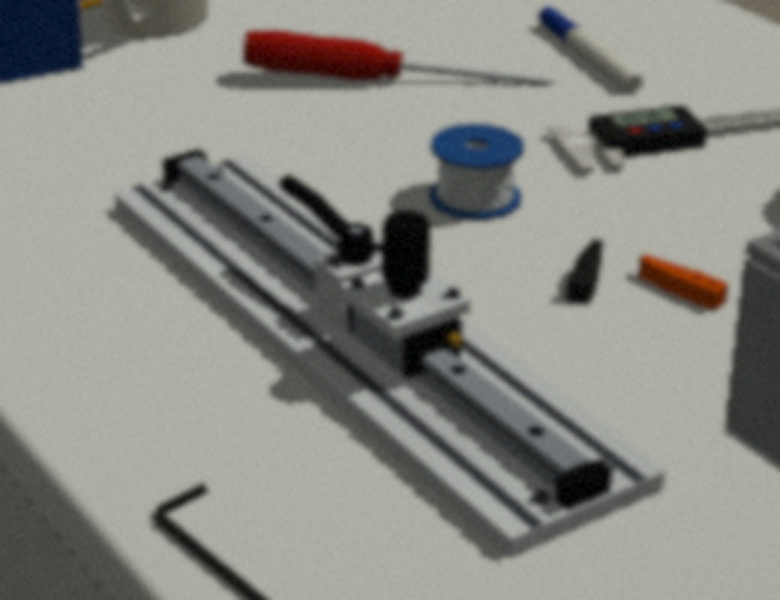

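The lever lies along the rail away from the carriage (top crop, tip at (350,217)). The carriage and clamp centres are 44.1 mm apart, where contact is 44 mm. The bystanders have not been touched.

```bash
python3 -c "
from h import *
print(ticket.close_job())"
```

```text
the job is handed in; nothing more can be done
None
```

I handed the job in at about 36 s. I felt the bind begin near 37 mm before the rail's middle, left the carriage about 7 mm short of it with the clamp against it, and turned the lever to about 1.5 rad; the hand-in gave no pass or fail result.

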